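Hang the house-shaped napkin ring on the finishing rack

ROBOT

A 6-joint arm with a two-finger parallel gripper is mounted at the origin on the work surface. World frame = base frame: x ahead of the robot, y to its left, z up, the work surface at z = 0. Lengths are in m, angles in degrees, forces in N, time in s.
With the tool pointing down it reaches from about 0.3 to 0.775 m from the base axis. Payload 14.6 kg.
Tool frame: the origin (TCP) lies midway between the tips of the shut fingers; the grasp point (between the pads) lies 19 mm behind it; y points along the fingers, x is the direction in which the jaws open and shut, and the axes are right-handed (so a half turn about y gives the same grasp; the last joint's range is limited). The gripper opens to 85 mm and grips with 20 to 120 N. Pads are 22 mm wide; open, the fingers measure 114 mm over their backs; the gripper's body (76 mm by 85 mm) begins 54 mm behind the grasp point. The pads swing forward as they close: fully open they stand 13 mm farther back than shut.
Start: joints at [-77.498, 17.183, 87.147, -0, 75.671, -3.816], TCP at [0.155, -0.528, 0.231] pointing down, gripper open.
Joint ranges: [-173.82, 173.82], [-45.26, 126.66], [13.44, 144.39], [-59.66, 239.66], [0, 175.72], [-146.38, 146.38]. Speed limits (degrees/s): [127.2, 127.2, 147.25, 180, 180, 180].

INTERFACE

Orientations are given as a 3x3 rotation matrix whose columns are the frame's x, y, z axes.
In Python, from cell import arm, cams, job, models gives the robot as it stands.
- The arm moves only by the tool play_rows, never from a script. Its argument "motion" is a list of rows, each a list of 4 numbers: the shift along the tool's x, y, z each as a share of 50 cm, from -1 to 1, then the turn about the tool's y as a share of 2 pi rad, from -1 to 1. A call has 1 to 8 rows; each row shifts and turns the pose as measured when the row begins, along the tool's axes as they then stand; what a row does not reach is not made up. A row lasts 1/8 s, in which the tool goes at most 62.5 mm and 10.7 degrees, less where a joint would pass 70% of its speed; a pose out of reach is approached as far as the arm can. A call with a number of a shift or a turn outside -1 to 1 is refused whole. A call with a gripper value outside its range is refused whole. "hand" is the opening, from 0 (shut) to 1 (fully open), set as the call begins (left out, the last holds). The fingers move at their own pace and stop on an object; "newtons" is the grip in N (left out, the last holds). Time passes only in rows, so rows that do not move let the fingers close. It gives the time, the measured TCP pose, the force and the opening at its end, in the units of the state.
- arm.sense(): the state, without advancing time (a new reading comes with each control period).
- cams.capture(name): name is "scene" or "top" or "wrist"; returns the picture (480x640x3 uint8, red, green, blue); there is no depth.
- cams.camera_info(name): a dict with "vertical_fov" (degrees; the focal length in pixels is half the picture's height over the tangent of half this angle, whatever the lens; pixels are square), "cx", "cy" (the principal point, pixels), "world_to_cam" (4x4, takes a point from world to camera coordinates). Camera axes: x right, y down, z forward; pixel columns grow to the right and rows downward; lengths in m; the calibration is good to about 2 mm. A picture is of the moment at which its call begins: read the wrist's pose just before it. camera_info takes no time and is no camera call; for the wrist camera it gives the pose at the moment of the call.
- job.job_done(): hands the job in, once; it reports no verdict.
Trained networks look in the newest picture that a camera, given by its name, has taken for a name from the list of things; names that differ only in an ending like _2 or _b are one class to them, and where a whole thing is asked for, a point or a joint stands for the part that bears it (a point fixed in the world has none). Each returns a list of dicts, best first, with "confidence" (0 to 1); they miss things now and then, are a little off and sometimes report something else, mostly with a low value. They report only what shows in the picture. A call takes as long as a camera call. They do not tell look-alikes from the thing itself.
- models.trace(name, camera): "mask" (480x640 bool, what is visible of it) and "position" ([column, row] in pixels, amid what is visible of it).
The state is a dict: "time_s": time; "qpos": joint angles; "joint_vel": joint speeds; "effort": joint torques, N m; "tcp_pos": TCP position; "orientation": TCP orientation; "wrist_force": force on the tool from outside, world axes, zero at the start; "moment": the same for the moment, N m; "finger_gap": opening from 0.0 (shut) to 1.0 (fully open).
Only numpy, scipy, OpenCV 4.12 (cv2) and the standard library are available. Lean on these libraries where they do the work, as an engineer would, in place of code of your own. Each camera call takes 0.05 s, during which the arm holds its last target. There are 200 camera calls.

TASK

Take the wooden dowel by its square handle from its low stand, pass it through the hole of the house-shaped napkin ring, and lift the ring on the dowel. Lay the dowel across both forks of the taller rack, with the ring hanging between them, ready for varnishing, and let go. Do not touch the house-shaped ring with the gripper, and leave the plain square napkin ring where it stands.

Things in the scene. Friction and masses are not known exactly. Their poses are not given: they have to be found in the camera images.
- dowel: Wooden rod, 14 mm thick, with a square handle (20 x 20 mm, 44 mm long) at one end. Origin: handle's centre, on the rod's axis; x along the rod to its free tip at 215 mm. It starts level, axis 55 mm up, in two upward-open Y forks of a low fixed stand on the right (forks 65 mm wide, 73 mm high, about 56 and 176 mm along x). The handle sticks out towards the robot, flat sides upright: lift it straight up.
- house_ring: Plywood napkin ring shaped like a house: block 66 mm wide and high, 45 mm long, pitched roof 85 mm wide, chimney top 97 mm up; loose, about 90 g. A 38 mm bore runs right through along x. Origin: bore's centre, 33 mm above the table. Bore roughly left-right (world y, within 20 degrees); clear table on its right (-y) side. Lifted, its bore's centre hangs 12 mm below the rod's axis.
- square_ring: Bystander, leave it: plain square napkin ring of the same plywood and bore, without a roof, 66 mm wide and high, 45 mm long. Origin: bore's centre, 33 mm above the table; x along the bore. It stands 140 mm or more nearer or farther than the house-shaped one; either may be the nearer.
- rack: Fixed rack on the left: base board 170 x 80 mm with two Y forks (12 mm thick) 60 mm either side of its middle along x. Origin: centre of the underside, on the table. Each fork is an upward-open V, 56 mm wide at the mouth, tips 113 mm up. The rod seated in both lies along x at y = 0, axis 95 mm up; with its handle's centre 116 mm from the origin, at either end, the handle is clear of the forks.
Not all that is in view belongs to the job. Of the things like the dowel, leave any that is purple; of the rest the larger one is meant. Leave any orange look-alike of the rack alone.

How it is judged:
By the outcome, as a careful person would: the job done as asked, in the order asked, and still so for the second after the job is handed in, with the robot touching nothing.
It also fails if it takes over 51 s, if anything falls off the work surface, if the arm or the gripper's body presses on something with over 40 N, if the wrist force passes 120 N, or if a joint passes its speed limit or range.

## Working session

There is one attempt and no reset: what is moved stays moved. The work goes in short steps, Python scripts to look and compute and a tool call to move; the robot and the scene stay as the last step left them, time stands still between calls to the robot, and variables do not carry over. Pictures are saved under pics/ and viewed, about 8 in all and at most 12, crops included, and the job is handed in when it is done.

Besides the shell and the picture viewer there is one more tool, called after "Emit:" as name(argument=value, ...), one argument or row to a line, values as JSON. play_rows: Moves the arm, as the interface text tells. Its arguments: {"type":"object","properties":{"motion":{"type":"array","items":{"type":"array","items":{"type":"number"}}},"hand":{"type":"number"},"newtons":{"type":"number"}},"required":["motion"]}

```bash
mkdir -p pics; ls; python3 - <<'E'
from cell import arm,cams,models
import cv2,numpy as np
s=arm.sense();print(s['time_s'],s['tcp_pos'],s['orientation'],s['finger_gap'])
ims=[]
for c in ['scene','top']:
    im=cams.capture(c);cv2.imwrite(f'pics/{c}0.png',im[:,:,::-1]);
    i=cams.camera_info(c);print(c,i['vertical_fov'],i['cx'],i['cy'],np.round(i['world_to_cam'],3).tolist())
    for n in ['dowel','house_ring','square_ring','rack']:
        for d in models.trace(n,c): print(c,n,round(d['confidence'],2),d['position'],d['mask'].sum())
print(arm.sense()['time_s'])
E
```

```text
pics
0.0 [ 0.15447607 -0.52760547  0.23068519] [[ 2.80976106e-01 -2.67270414e-04  9.59714727e-01]
 [-9.59713958e-01  1.21761408e-03  2.80976220e-01]
 [-1.24365880e-03 -9.99999223e-01  8.56173166e-05]] 0.9989199895527499
scene 43.466991889959786 334.43004501800016 241.79439129399856 [[0.792, 0.61, -0.006, -0.294], [0.504, -0.66, -0.557, -0.278], [-0.344, 0.438, -0.831, 1.666], [0.0, 0.0, 0.0, 1.0]]
scene dowel 0.77 [217.9, 311.6] 275
scene dowel 0.6 [298.2, 345.6] 802
scene house_ring 0.9 [440.6, 228.4] 1202
scene square_ring 0.68 [374.8, 208.3] 862
scene rack 0.74 [455.7, 146.7] 1778
scene rack 0.71 [383.8, 98.3] 1590
top 44.38157534854066 321.24082982835944 226.04227363284818 [[-0.012, -1.0, -0.019, -0.087], [-0.981, 0.015, -0.196, 0.463], [0.196, 0.016, -0.98, 1.773], [0.0, 0.0, 0.0, 1.0]]
top dowel 0.94 [410.7, 188.7] 379
top dowel 0.7 [418.2, 261.3] 169
top dowel 0.64 [489.2, 242.9] 330
top house_ring 0.67 [266.7, 168.3] 514
top house_ring 0.22 [408.4, 187.8] 429
top square_ring 0.97 [274.5, 226.1] 386
top rack 0.9 [181.4, 211.0] 1447
top rack 0.82 [170.6, 297.4] 1603
0.5
```

View pics/top0.png

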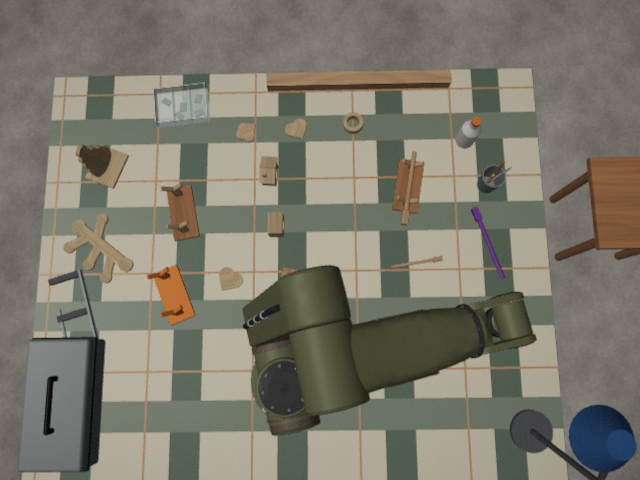

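View pics/scene0.png

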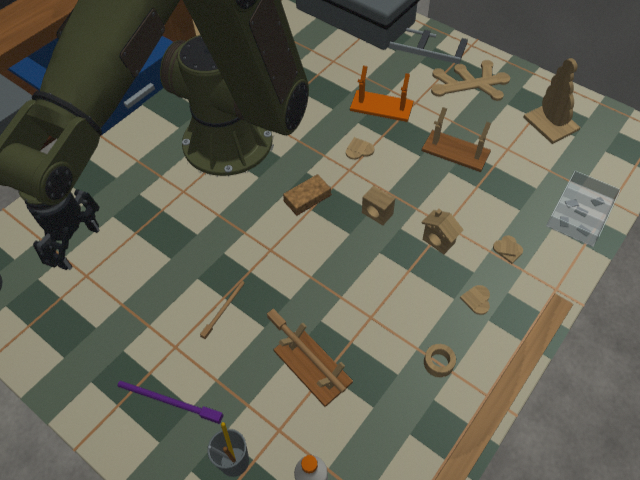

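The top view shows three dowel-like things: the one in the stand at (410,188), a small loose one at (418,261) and a purple one at (489,243). The one in the stand fits, being larger, not purple and on the low stand. The house ring is at (267,168), the square ring at (275,226), the brown rack at (181,211), and the orange decoy at (171,297). I'll confirm this in one enlarged composite.

```bash
cat > h.py <<'E'
import numpy as np,cv2
from cell import arm,cams,models
def K(c):
    i=cams.camera_info(c);f=240/np.tan(np.radians(i['vertical_fov']/2));return f,i['cx'],i['cy'],np.array(i['world_to_cam'])
def proj(c,P,k=None):
    f,cx,cy,T=k or K(c);p=np.atleast_2d(P)@T[:3,:3].T+T[:3,3];return np.c_[f*p[:,0]/p[:,2]+cx,f*p[:,1]/p[:,2]+cy]
def unproj(c,uv,z,k=None):
    f,cx,cy,T=k or K(c);uv=np.atleast_2d(uv).astype(float);R=T[:3,:3];o=-R.T@T[:3,3]
    d=np.c_[(uv[:,0]-cx)/f,(uv[:,1]-cy)/f,np.ones(len(uv))]@R;return o+d*((z-o[2])/d[:,2])[:,None]
E
python3 - <<'E'
import cv2,numpy as np
from h import *
t=cv2.imread('pics/top0.png');s=cv2.imread('pics/scene0.png')
def cr(im,x,y,w):return cv2.resize(im[y-w:y+w,x-w:x+w],(260,260),interpolation=cv2.INTER_CUBIC)
o=np.vstack([np.hstack([cr(t,410,188,43),cr(t,267,170,26),cr(t,181,211,36)]),np.hstack([cr(s,310,355,52),cr(s,440,229,26),cr(s,457,140,43)])])
cv2.imwrite('pics/comp.png',o)
for n,c,p,z in [('dowel','top',[410,188],.055),('house','top',[267,168],.06),('house','scene',[440,228],.045),('sq','top',[275,226],.05),('rack','top',[182,211],.02),('rack','scene',[456,150],.02)]:
    print(n,c,unproj(c,p,z).round(3))
E
```

```text
dowel top [[ 0.576 -0.371  0.055]]
house top [[0.647 0.074 0.06 ]]
house scene [[0.633 0.075 0.045]]
sq top [[0.463 0.049 0.05 ]]
rack top [[0.522 0.347 0.02 ]]
rack scene [[0.524 0.336 0.02 ]]
```

View pics/comp.png

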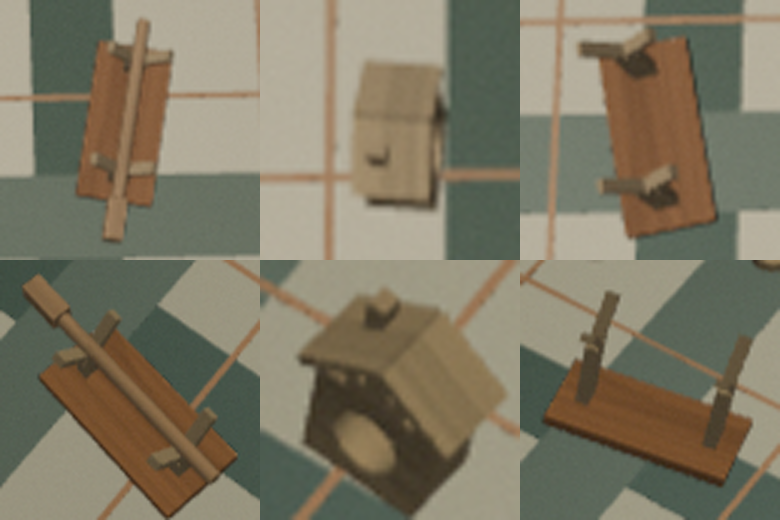

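Confirmed: the dowel is on the brown stand, with its handle towards the robot. The house ring has a roof and chimney, and the brown rack is at the left. Next I'll compute poses from the edges.

```bash
python3 - <<'E'
from h import *
def pr(n,c,crop,x,y,w,z):
    p=unproj(c,np.array(crop)/(260/(2*w))+[x-w,y-w],z);print(n,c,p[:,:2].round(4).tolist());return p
d=pr('dowel','top',[[114,241],[143,19]],410,188,43,.06);d2=pr('dowel','scene',[[33,24],[212,215]],310,355,52,.058)
for q in(d,d2):
    v=q[1]-q[0];L=np.linalg.norm(v);print(L,np.degrees(np.arctan2(v[1],v[0])),(q[0]+v/L*.022).round(4),(q[1]-v/L*.215).round(4))
h=pr('house','top',[[94,198],[177,204],[183,66],[104,61]],267,170,26,.06)
print(h.mean(0))
for a,b in((0,1),(3,2),(0,3),(1,2)):
    v=h[b]-h[a];print(np.linalg.norm(v).round(3),np.degrees(np.arctan2(v[1],v[0])).round(1))
for c,crop,x,y,w in(('top',[[80,50],[167,38],[197,215],[110,236]],181,211,36),('scene',[[57,100],[231,162],[205,213],[23,153]],457,140,43)):
    r=pr('rack',c,crop,x,y,w,.012);print(r.mean(0))
    for a in range(4):
        v=r[(a+1)%4]-r[a];print(np.linalg.norm(v).round(3),np.degrees(np.arctan2(v[1],v[0])).round(1))
E
```

```text
dowel top [[0.4591, -0.349], [0.6933, -0.3882]]
dowel scene [[0.4652, -0.3467], [0.692, -0.3887]]
0.23747554040827215 -9.523810293816199 [ 0.4808 -0.3526  0.06  ] [ 0.4813 -0.3527  0.06  ]
0.23067418702182568 -10.497063287425004 [ 0.4868 -0.3507  0.058 ] [ 0.4806 -0.3496  0.058 ]
house top [[0.5968, 0.0961], [0.592, 0.0443], [0.6817, 0.0408], [0.6858, 0.0905]]
[0.63907524 0.06791635 0.06      ]
0.052 -95.2
0.05 -94.8
0.089 -3.6
0.09 -2.2
rack top [[0.5978, 0.3993], [0.6075, 0.3221], [0.4473, 0.2908], [0.4298, 0.3664]]
[0.52059576 0.34463674 0.012     ]
0.078 -82.8
0.163 -168.9
0.078 103.0
0.171 11.1
rack scene [[0.4315, 0.3681], [0.5959, 0.3976], [0.6075, 0.3313], [0.4424, 0.2943]]
[0.51929922 0.34784286 0.012     ]
0.167 10.2
0.067 -80.1
0.169 -167.4
0.075 98.4
```

```bash
cat >> h.py <<'E'
def yaw(s): R=np.array(s['orientation']);return np.degrees(np.arctan2(R[1,0],R[0,0]))
def plan(x,y,z,yw,n,z0=None):
    """rows to pose (tool down); tool y is down, +turn = -yaw"""
    s=arm.sense();p=np.array(s['tcp_pos']);a=yaw(s);dy=(yw-a+180)%360-180
    print('t',round(s['time_s'],2),'at',p.round(4),'yaw',a.round(2),'gap',round(s['finger_gap'],3),'F',np.round(s['wrist_force'],1),'q',np.round(s['qpos'],0))
    d=(np.array([x,y,z])-p)/n;rows=[]
    for i in range(n):
        t=np.radians(a+dy*i/n);X=np.array([np.cos(t),np.sin(t),0]);Z=np.array([-np.sin(t),np.cos(t),0])
        rows.append([round(float(v),4) for v in(d@X/.5,-d[2]/.5,d@Z/.5,-dy/n/360)])
    print('step mm',np.linalg.norm(d)*1e3,'deg',dy/n);print(rows)
E
python3 -c "
from h import *
plan(.482,-.352,.20,-99.7,8)"
```

```text
t 0.5 at [ 0.1545 -0.5278  0.2312] yaw -73.68 gap 0.999 F [-0.1  0.2 -0.4] q [-77.  17.  87.   0.  76.  -4.]
step mm 46.624981765242126 deg -3.252027961040948
[[-0.0192, 0.0078, 0.0909, 0.009], [-0.0243, 0.0078, 0.0897, 0.009], [-0.0294, 0.0078, 0.0882, 0.009], [-0.0343, 0.0078, 0.0864, 0.009], [-0.0392, 0.0078, 0.0843, 0.009], [-0.0439, 0.0078, 0.0819, 0.009], [-0.0485, 0.0078, 0.0793, 0.009], [-0.0529, 0.0078, 0.0764, 0.009]]
```

Emit:
play_rows(
  motion=[
    [-0.019,0.008,0.091,0.009],
    [-0.024,0.008,0.09,0.009],
    [-0.029,0.008,0.088,0.009],
    [-0.034,0.008,0.086,0.009],
    [-0.039,0.008,0.084,0.009],
    [-0.044,0.008,0.082,0.009],
    [-0.048,0.008,0.079,0.009],
    [-0.053,0.008,0.076,0.009],
  ],
  hand=1,
  newtons=100,
)

```text
time_s: 1.5
tcp_pos: [0.4906, -0.351, 0.1989]
orientation: [[-0.186, 0.001, 0.982], [-0.982, -0.002, -0.186], [0.002, -1.0, 0.001]]
wrist_force: [0.6, -0.8, 0.0]
finger_gap: 1.002
```

Emit:
play_rows(
  motion=[
    [0,0,0,0],
  ],
)

```text
time_s: 1.62
tcp_pos: [0.4926, -0.3491, 0.1982]
orientation: [[-0.184, 0.0, 0.983], [-0.983, -0.001, -0.184], [0.001, -1.0, 0.001]]
wrist_force: [-0.5, 0.3, -0.7]
finger_gap: 1.0
```

```bash
python3 - <<'E'
from h import *
plan(.482,-.352,.15,-99.7,2)
k=K('wrist');im=cams.capture('wrist')[:,:,::-1].copy();np.save('kw.npy',np.array([k[0],k[1],k[2]]));print(proj('wrist',[[.482,-.352,.065],[.692,-.388,.062]],k))
m=models.trace('dowel','wrist')
for d in m:
    print(d['confidence'],d['position'],d['mask'].sum())
    c=cv2.findContours(d['mask'].astype(np.uint8),0,2)[0];cv2.drawContours(im,c,-1,(0,0,255),1)
    pts=np.argwhere(d['mask'])[:,::-1];P=unproj('wrist',pts,.06,k)[:,:2];u,sv,vt=np.linalg.svd(P-P.mean(0),full_matrices=False);v=vt[0]*np.sign(vt[0][0]);t=(P-P.mean(0))@v
    print(np.degrees(np.arctan2(v[1],v[0])),P.mean(0)+v*t.min(),P.mean(0)+v*t.max())
cv2.imwrite('pics/w1.png',im)
E
```

```text
t 1.62 at [ 0.4926 -0.3491  0.1982] yaw -100.59 gap 1.0 F [-0.5  0.3 -0.7] q [-39.  26.  80.  -0.  74.  62.]
step mm 24.691723264669974 deg 0.4456412932620708
[[0.0048, 0.0482, -0.0098, -0.0012], [0.0047, 0.0482, -0.0099, -0.0012]]
[[ 327.25240584  242.39804264]
 [ 323.30956379 -141.3650173 ]]
0.74 [377.2, 358.4] 1718
-81.63283208536754 [ 0.37633051 -0.31599402] [ 0.39251422 -0.42602616]
0.68 [622.3, 144.7] 2685
14.651760878359946 [ 0.45942009 -0.56108946] [ 0.53166154 -0.54220226]
0.66 [325.6, 141.8] 6428
-10.230065078383415 [ 0.46277527 -0.34644038] [ 0.62588896 -0.37587754]
```

View pics/w1.png

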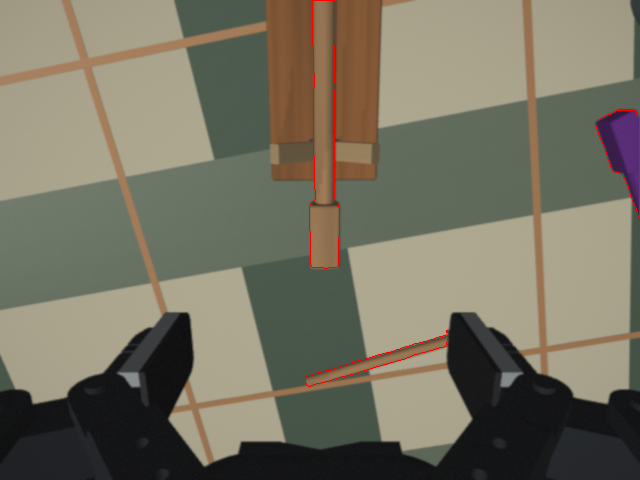

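The wrist view shows the handle at (325,236), rod running up, and the small dowel well clear at (377,358). I'll descend and grasp at (0.485, -0.351).

```bash
python3 -c "
from h import *
plan(.485,-.351,.036,-100.1,6)"
```

```text
t 1.73 at [ 0.4906 -0.3507  0.1987] yaw -100.67 gap 1.0 F [ 0.4 -0.1  0.2] q [-39.  25.  80.  -0.  74.  62.]
step mm 27.12455613825202 deg 0.09490989199779658
[[0.0004, 0.0542, -0.0018, -0.0003], [0.0004, 0.0542, -0.0018, -0.0003], [0.0004, 0.0542, -0.0018, -0.0003], [0.0004, 0.0542, -0.0018, -0.0003], [0.0004, 0.0542, -0.0018, -0.0003], [0.0004, 0.0542, -0.0018, -0.0003]]
```

Emit:
play_rows(
  motion=[
    [0,0.07,-0.003,-0.0005],
    [0.001,0.07,-0.003,-0.0005],
    [0.001,0.07,-0.002,0],
    [0,0.05,-0.002,0],
    [0,0.03,-0.001,0],
    [0,0.02,0,0],
  ],
)

```text
time_s: 2.48
tcp_pos: [0.4809, -0.3567, 0.0426]
orientation: [[-0.184, 0.004, 0.983], [-0.983, -0.006, -0.184], [0.005, -1.0, 0.005]]
wrist_force: [-0.1, -0.8, -1.1]
finger_gap: 1.0
```

```bash
python3 -c "
from h import *
plan(.485,-.351,.036,-100.1,2)"
```

```text
t 2.48 at [ 0.4809 -0.3567  0.0426] yaw -100.6 gap 1.0 F [-0.1 -0.8 -1.1] q [-40.  35.  88.  -0.  56.  61.]
step mm 4.777154904815146 deg 0.24784314253471962
[[-0.0063, 0.0066, 0.0029, -0.0007], [-0.0063, 0.0066, 0.003, -0.0007]]
```

Emit:
play_rows(
  motion=[
    [-0.007,0.006,0.004,-0.0008],
    [-0.004,0.006,0.003,-0.0004],
  ],
)

```text
time_s: 2.72
tcp_pos: [0.4858, -0.3523, 0.0372]
orientation: [[-0.177, 0.005, 0.984], [-0.984, -0.007, -0.177], [0.006, -1.0, 0.006]]
wrist_force: [-0.1, 0.3, 0.5]
finger_gap: 0.997
```

```bash
python3 -c "
from h import *
plan(.485,-.351,.036,-100.1,1)"
```

```text
t 2.73 at [ 0.4858 -0.3523  0.0372] yaw -100.17 gap 0.997 F [-0.1  0.3  0.5] q [-39.  36.  88.  -0.  56.  61.]
step mm 1.923539799469985 deg 0.06938222321537069
[[-0.0024, 0.0023, -0.002, -0.0002]]
```

Emit:
play_rows(
  motion=[
    [-0.002,0.002,0,0],
    [0,0,0,0],
    [0,0,0,0],
    [0,0,0,0],
    [0,0,0,0],
    [0,0,0,0],
    [0,0,0,0],
  ],
  hand=0,
  newtons=100,
)

```text
time_s: 3.6
tcp_pos: [0.4867, -0.3515, 0.0375]
orientation: [[-0.176, 0.007, 0.984], [-0.984, -0.008, -0.176], [0.007, -1.0, 0.008]]
wrist_force: [0.6, -0.8, 0.5]
finger_gap: 0.217
```

```bash
python3 -c "
from h import *
plan(.485,-.351,.18,-100.1,6)"
```

```text
t 3.6 at [ 0.4867 -0.3515  0.0375] yaw -100.13 gap 0.217 F [ 0.6 -0.8  0.5] q [-39.  36.  88.  -0.  56.  61.]
step mm 23.750506508602953 deg 0.005511090557291709
[[-0.0001, -0.0475, -0.0006, -0.0], [-0.0001, -0.0475, -0.0006, -0.0], [-0.0001, -0.0475, -0.0006, -0.0], [-0.0001, -0.0475, -0.0006, -0.0], [-0.0001, -0.0475, -0.0006, -0.0], [-0.0001, -0.0475, -0.0006, -0.0]]
```

Emit:
play_rows(
  motion=[
    [0,-0.02,0,0],
    [0,-0.04,0,0],
    [0,-0.06,0,0],
    [0,-0.07,0,0],
    [0,-0.06,0,0],
    [0,-0.03,0,0],
    [0,0,0,0],
  ],
)

```text
time_s: 4.47
tcp_pos: [0.4854, -0.3501, 0.1844]
orientation: [[-0.176, 0.007, 0.984], [-0.984, -0.008, -0.176], [0.007, -1.0, 0.009]]
wrist_force: [-0.4, 0.2, -1.4]
finger_gap: 0.216
```

```bash
python3 -c "
from h import *
plan(.635,-.22,.17,-4,16)"
```

```text
t 4.47 at [ 0.4854 -0.3501  0.1844] yaw -100.13 gap 0.216 F [-0.4  0.2 -1.4] q [-39.  25.  83.  -0.  72.  61.]
step mm 12.423856348845625 deg 6.008078161583754
[[-0.0193, 0.0018, 0.0155, -0.0167], [-0.0176, 0.0018, 0.0175, -0.0167], [-0.0156, 0.0018, 0.0192, -0.0167], [-0.0135, 0.0018, 0.0208, -0.0167], [-0.0113, 0.0018, 0.0221, -0.0167], [-0.0089, 0.0018, 0.0231, -0.0167], [-0.0065, 0.0018, 0.0239, -0.0167], [-0.0039, 0.0018, 0.0245, -0.0167], [-0.0013, 0.0018, 0.0247, -0.0167], [0.0013, 0.0018, 0.0247, -0.0167], [0.0039, 0.0018, 0.0245, -0.0167], [0.0064, 0.0018, 0.0239, -0.0167], [0.0089, 0.0018, 0.0231, -0.0167], [0.0112, 0.0018, 0.0221, -0.0167], [0.0135, 0.0018, 0.0208, -0.0167], [0.0156, 0.0018, 0.0193, -0.0167]]
```

Emit:
play_rows(
  motion=[
    [-0.019,0.002,0.016,-0.017],
    [-0.018,0.002,0.018,-0.017],
    [-0.016,0.002,0.019,-0.017],
    [-0.014,0.002,0.021,-0.017],
    [-0.011,0.002,0.022,-0.017],
    [-0.009,0.002,0.023,-0.017],
    [-0.007,0.002,0.024,-0.017],
    [-0.004,0.002,0.025,-0.017],
  ],
)

```text
time_s: 5.48
tcp_pos: [0.5582, -0.2796, 0.1635]
orientation: [[0.647, -0.007, 0.763], [-0.763, 0.001, 0.647], [-0.005, -1.0, -0.005]]
wrist_force: [0.6, 1.2, -0.7]
finger_gap: 0.215
```

Emit:
play_rows(
  motion=[
    [-0.001,0.002,0.025,-0.017],
    [0.001,0.002,0.025,-0.017],
    [0.004,0.002,0.025,-0.017],
    [0.006,0.002,0.024,-0.017],
    [0.009,0.002,0.023,-0.017],
    [0.011,0.002,0.022,-0.015],
    [0.013,0.002,0.021,-0.01],
    [0.01,0.002,0.015,-0.005],
  ],
)

```text
time_s: 6.48
tcp_pos: [0.6247, -0.2078, 0.1404]
orientation: [[0.993, -0.024, 0.119], [-0.119, 0.009, 0.993], [-0.025, -1.0, 0.006]]
wrist_force: [1.2, -0.1, -0.4]
finger_gap: 0.214
```

```bash
python3 - <<'E'
from h import *
plan(.635,-.20,.15,-4,2)
k=K('wrist');im=cams.capture('wrist')[:,:,::-1].copy()
for d in models.trace('house_ring','wrist'):
    print(d['confidence'],d['position'],d['mask'].sum());cv2.drawContours(im,cv2.findContours(d['mask'].astype(np.uint8),0,2)[0],-1,(0,0,255),1)
cams.capture('top');tp=cams.capture('scene')[:,:,::-1]
cv2.imwrite('pics/w2.png',np.hstack([cv2.resize(im,(560,420)),]));np.save('T2.npy',k[3]);cv2.imwrite('pics/s2.png',tp)
print(k[:3],proj('wrist',[[.638,.068,.06],[.638,.068,.097]],k))
E
```

```text
t 6.47 at [ 0.6247 -0.2078  0.1404] yaw -6.82 gap 0.214 F [ 1.2 -0.1 -0.4] q [-22.  36.  72.  -0.  73. -15.]
step mm 8.033772050810683 deg 1.4096905292063866
[[0.0093, -0.0096, 0.0089, -0.0039], [0.0095, -0.0096, 0.0087, -0.0039]]
(np.float64(432.10495214789506), 319.7949494776004, 240.5899735080831) [[ 270.48608246 -460.83815423]
 [ 252.92958625 -627.12398712]]
```

View pics/w2.png

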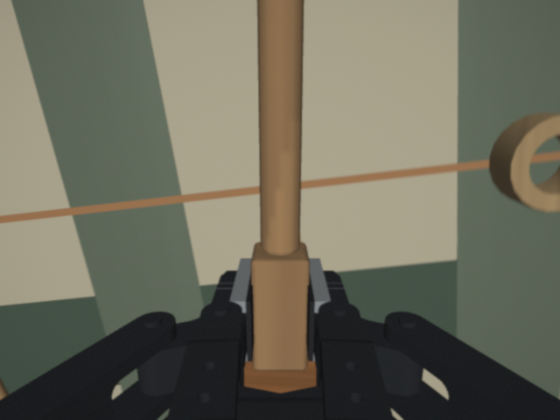

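The wrist view shows the rod held straight in the jaws. The ring is out of its sight, so I'll measure the bore entrance in the scene view.

```bash
python3 - <<'E'
from h import *
s=cv2.imread('pics/s2.png');print(unproj('scene',[[435.2,239.6]],.033))
a=cv2.resize(s[195:255,408:478],(700,600),interpolation=cv2.INTER_CUBIC)
# model overlay for pose guess: bore circle at -y face, gable base
def ov(x,y,b,col):
    t=np.radians(b);ax=np.array([np.cos(t),np.sin(t),0]);n=np.array([-ax[1],ax[0],0]);c=np.array([x,y,.033])
    q=np.linspace(0,2*np.pi,40)
    for sgn in(-1,):
        P=[c+sgn*.0225*ax+.019*(np.cos(k)*n+np.sin(k)*np.array([0,0,1])) for k in q]
        B=[c+sgn*.0225*ax+u*.033*n+np.array([0,0,v*.033]) for u,v in((-1,-1),(1,-1),(1,1),(-1,1),(-1,-1))]
        for S in(P,B):
            uv=((proj('scene',S)-[408,195]+.5)*10-.5).astype(int);cv2.polylines(a,[uv],False,col,1,cv2.LINE_AA)
    B=[c+u*.0225*ax-v*.033*n-[0,0,.033] for u,v in((-1,1),(1,1),(1,-1))]
    uv=((proj('scene',B)-[408,195]+.5)*10-.5).astype(int);cv2.polylines(a,[uv],False,col,1,cv2.LINE_AA)
ov(.638,.068,86,(0,0,255))
cv2.imwrite('pics/hs.png',a)
E
```

```text
[[0.6385648  0.04752487 0.033     ]]
```

View pics/hs.png

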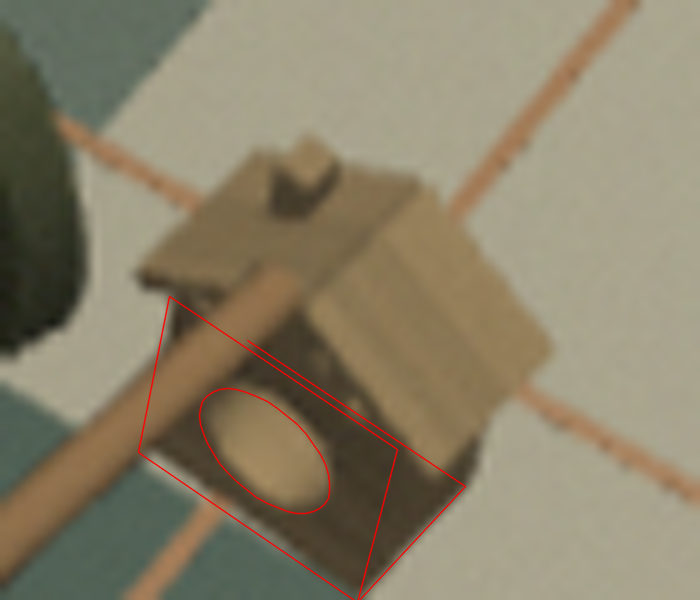

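```bash
python3 - <<'E'
from h import *
print(unproj('scene',[[408+29,195+28]],.158))
plan(.619,-.20,.017,-4,8)
E
```

```text
[[0.65033998 0.00528702 0.158     ]]
t 6.67 at [ 0.6246 -0.2084  0.1415] yaw -6.96 gap 0.215 F [-0.4 -0.9  0.1] q [-22.  36.  72.  -0.  73. -15.]
step mm 15.618860181558944 deg 0.3696363808338887
[[-0.0016, 0.0311, 0.0019, -0.001], [-0.0016, 0.0311, 0.0019, -0.001], [-0.0016, 0.0311, 0.0019, -0.001], [-0.0016, 0.0311, 0.002, -0.001], [-0.0016, 0.0311, 0.002, -0.001], [-0.0016, 0.0311, 0.002, -0.001], [-0.0016, 0.0311, 0.002, -0.001], [-0.0016, 0.0311, 0.002, -0.001]]
```

Emit:
play_rows(
  motion=[
    [-0.001,0.03,0.002,-0.001],
    [-0.001,0.04,0.002,-0.001],
    [-0.001,0.04,0.002,-0.001],
    [-0.001,0.04,0.002,-0.001],
    [-0.001,0.035,0.002,-0.001],
    [-0.001,0.025,0.002,-0.001],
    [0,0.015,0.002,-0.001],
    [0,0.01,0,-0.001],
  ],
)

```text
time_s: 7.68
tcp_pos: [0.6172, -0.2013, 0.0162]
orientation: [[0.997, -0.024, 0.074], [-0.073, 0.008, 0.997], [-0.025, -1.0, 0.007]]
wrist_force: [0.6, 0.9, -0.4]
finger_gap: 0.214
```

```bash
python3 - <<'E'
from h import *
plan(.6195,-.196,.0165,-4,3)
print(np.round(arm.sense()['orientation'],3))
E
```

```text
t 7.67 at [ 0.6172 -0.2013  0.0162] yaw -4.21 gap 0.214 F [ 0.6  0.9 -0.4] q [-21.  44.  78.  -0.  60. -17.]
step mm 1.9397426578038588 deg 0.06901738959639185
[[0.0013, -0.0002, 0.0037, -0.0002], [0.0013, -0.0002, 0.0037, -0.0002], [0.0013, -0.0002, 0.0037, -0.0002]]
[[ 0.997 -0.024  0.074]
 [-0.073  0.008  0.997]
 [-0.025 -1.     0.007]]
```

Emit:
play_rows(
  motion=[
    [0.002,0,0.015,0],
    [0.001,0,0.025,0],
    [0,0,0.03,0],
    [0,0,0.03,0],
    [0,0,0.03,0],
    [0,0,0.02,0],
  ],
)

```text
time_s: 8.43
tcp_pos: [0.6255, -0.121, 0.0182]
orientation: [[0.997, -0.022, 0.073], [-0.073, 0.008, 0.997], [-0.022, -1.0, 0.006]]
wrist_force: [0.7, 0.3, -0.7]
finger_gap: 0.211
```

```bash
python3 - <<'E'
from h import *
plan(.630,-.0477,.016,-4,6)
print(np.round(arm.sense()['orientation'],3).tolist())
s=cams.capture('scene')[:,:,::-1]
t=cams.capture('top')[:,:,::-1]
cv2.imwrite('pics/ins.png',np.hstack([cv2.resize(s[190:270,380:480],(440,352)),cv2.resize(t[130:210,227:307],(352,352))]))
E
```

```text
t 8.43 at [ 0.6255 -0.121   0.0182] yaw -4.17 gap 0.211 F [ 0.7  0.3 -0.7] q [-14.  42.  80.   0.  59. -10.]
step mm 12.24882874714854 deg 0.029060753882087436
[[-0.0003, 0.0007, 0.0245, -0.0001], [-0.0003, 0.0007, 0.0245, -0.0001], [-0.0003, 0.0007, 0.0245, -0.0001], [-0.0002, 0.0007, 0.0245, -0.0001], [-0.0002, 0.0007, 0.0245, -0.0001], [-0.0002, 0.0007, 0.0245, -0.0001]]
[[0.997, -0.022, 0.073], [-0.073, 0.008, 0.997], [-0.022, -1.0, 0.006]]
```

View pics/ins.png

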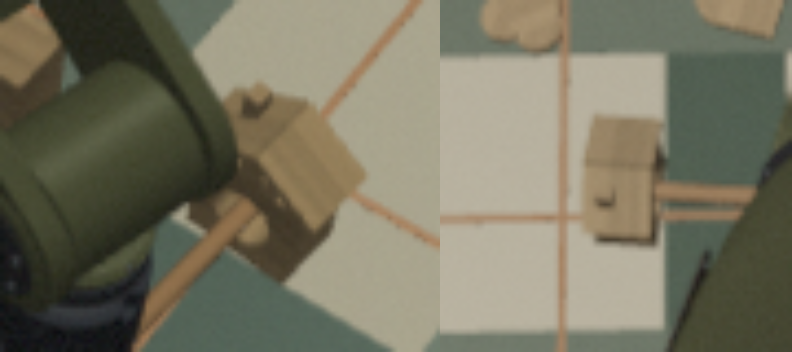

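The rod is in the bore and the ring hasn't moved (left tile, rod meets the bore at about (245,215)). I'll push on.

Emit:
play_rows(
  motion=[
    [0,0.002,0.02,0],
    [0,0.002,0.028,0],
    [0,0,0.03,0],
    [0,0,0.03,0],
    [0,0,0.022,0],
    [0,0,0.012,0],
    [0,0,0,0],
  ],
)

```text
time_s: 9.4
tcp_pos: [0.6309, -0.0454, 0.0164]
orientation: [[0.997, -0.022, 0.072], [-0.072, 0.008, 0.997], [-0.022, -1.0, 0.006]]
wrist_force: [1.1, -0.2, -1.5]
finger_gap: 0.217
```

```bash
python3 - <<'E'
from h import *
plan(.630,-.0477,.016,-4,6)
for c in('scene','top'):
    cams.capture(c)
    for d in models.trace('house_ring',c)[:1]:print(c,d['confidence'],d['position'],unproj(c,d['position'],.06 if c=='top' else .045))
E
```

```text
t 9.4 at [ 0.6309 -0.0454  0.0164] yaw -4.15 gap 0.217 F [ 1.1 -0.2 -1.5] q [-8. 42. 81.  0. 59. -4.]
step mm 0.419422362727477 deg 0.024543343488412955
[[-0.0003, 0.0001, -0.0008, -0.0001], [-0.0003, 0.0001, -0.0008, -0.0001], [-0.0003, 0.0001, -0.0008, -0.0001], [-0.0003, 0.0001, -0.0008, -0.0001], [-0.0003, 0.0001, -0.0008, -0.0001], [-0.0003, 0.0001, -0.0008, -0.0001]]
scene 0.9 [445.2, 228.3] [[0.64313213 0.08195541 0.045     ]]
```

Emit:
play_rows(
  motion=[
    [0,-0.01,0,0],
    [0,-0.01,0,0],
    [0,-0.01,0,0],
    [0,-0.01,0,0],
    [0,-0.015,0,0],
    [0,-0.02,0,0],
    [0,-0.025,0,0],
    [0,-0.03,0,0],
  ],
)

```text
time_s: 10.6
tcp_pos: [0.6321, -0.0475, 0.0854]
orientation: [[0.997, -0.023, 0.074], [-0.074, 0.008, 0.997], [-0.023, -1.0, 0.006]]
wrist_force: [-0.3, 0.9, -0.5]
finger_gap: 0.215
```

Emit:
play_rows(
  motion=[
    [0,-0.035,0,0],
    [0,-0.04,0,0],
    [0,-0.04,0,0],
    [0,-0.04,0,0],
    [0,-0.035,0,0],
    [0,-0.025,0,0],
    [0,-0.015,0,0],
    [0,-0.005,0,0],
  ],
)

```text
time_s: 11.6
tcp_pos: [0.635, -0.0485, 0.2137]
orientation: [[0.997, -0.019, 0.074], [-0.074, 0.007, 0.997], [-0.019, -1.0, 0.006]]
wrist_force: [-0.2, 0.3, -2.1]
finger_gap: 0.217
```

```bash
python3 - <<'E'
from h import *
plan(.406,.324,.19,-79.3,32)
s=arm.sense();print(np.round(s['orientation'],3).tolist(),np.round(s['moment'],2))
s=cams.capture('scene')[:,:,::-1]
t=cams.capture('top')[:,:,::-1]
cv2.imwrite('pics/lift.png',np.hstack([cv2.resize(s[110:290,340:520],(396,396)),cv2.resize(t[110:290,160:340],(396,396))]))
E
```

```text
t 11.6 at [ 0.635  -0.0485  0.2137] yaw -4.26 gap 0.217 F [-0.2  0.3 -2.1] q [-8. 30. 72.  0. 79. -4.]
step mm 13.684410063404432 deg -2.345113611069654
[[-0.016, 0.0015, 0.0222, 0.0065], [-0.0169, 0.0015, 0.0215, 0.0065], [-0.0178, 0.0015, 0.0208, 0.0065], [-0.0186, 0.0015, 0.02, 0.0065], [-0.0194, 0.0015, 0.0192, 0.0065], [-0.0202, 0.0015, 0.0184, 0.0065], [-0.0209, 0.0015, 0.0176, 0.0065], [-0.0216, 0.0015, 0.0167, 0.0065], [-0.0223, 0.0015, 0.0158, 0.0065], [-0.0229, 0.0015, 0.0149, 0.0065], [-0.0235, 0.0015, 0.014, 0.0065], [-0.024, 0.0015, 0.013, 0.0065], [-0.0246, 0.0015, 0.012, 0.0065], [-0.025, 0.0015, 0.011, 0.0065], [-0.0255, 0.0015, 0.0099, 0.0065], [-0.0258, 0.0015, 0.0089, 0.0065], [-0.0262, 0.0015, 0.0078, 0.0065], [-0.0265, 0.0015, 0.0067, 0.0065], [-0.0267, 0.0015, 0.0057, 0.0065], [-0.0269, 0.0015, 0.0046, 0.0065], [-0.0271, 0.0015, 0.0034, 0.0065], [-0.0272, 0.0015, 0.0023, 0.0065], [-0.0273, 0.0015, 0.0012, 0.0065], [-0.0273, 0.0015, 0.0001, 0.0065], [-0.0273, 0.0015, -0.001, 0.0065], [-0.0272, 0.0015, -0.0021, 0.0065], [-0.0271, 0.0015, -0.0032, 0.0065], [-0.027, 0.0015, -0.0044, 0.0065], [-0.0268, 0.0015, -0.0055, 0.0065], [-0.0265, 0.0015, -0.0065, 0.0065], [-0.0262, 0.0015, -0.0076, 0.0065], [-0.0259, 0.0015, -0.0087, 0.0065]]
[[0.997, -0.019, 0.074], [-0.074, 0.007, 0.997], [-0.019, -1.0, 0.006]] [-0.13 -0.03  0.02]
```

View pics/lift.png

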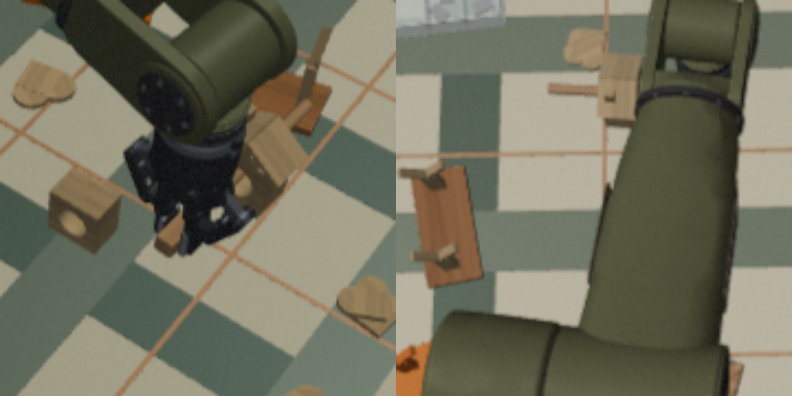

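Ring hangs on the rod. Carrying it to above the rack.

Emit:
play_rows(
  motion=[
    [-0.006,0.001,0.008,0.002],
    [-0.012,0.001,0.016,0.005],
    [-0.018,0.001,0.021,0.0065],
    [-0.019,0.001,0.02,0.0065],
    [-0.019,0.001,0.019,0.0065],
    [-0.02,0.001,0.018,0.0065],
    [-0.021,0.001,0.018,0.0065],
    [-0.022,0.001,0.017,0.0065],
  ],
)

```text
time_s: 12.7
tcp_pos: [0.5774, 0.0366, 0.206]
orientation: [[0.929, -0.027, 0.368], [-0.368, 0.008, 0.93], [-0.028, -1.0, -0.003]]
wrist_force: [0.2, -0.3, -1.4]
finger_gap: 0.215
```

Emit:
play_rows(
  motion=[
    [-0.022,0.001,0.016,0.0065],
    [-0.023,0.001,0.015,0.0065],
    [-0.024,0.001,0.014,0.0065],
    [-0.024,0.001,0.013,0.0065],
    [-0.025,0.001,0.012,0.0065],
    [-0.025,0.001,0.011,0.0065],
    [-0.026,0.001,0.01,0.0065],
    [-0.026,0.001,0.009,0.0065],
  ],
)

```text
time_s: 13.7
tcp_pos: [0.5123, 0.134, 0.2004]
orientation: [[0.752, -0.035, 0.658], [-0.658, 0.008, 0.753], [-0.031, -0.999, -0.017]]
wrist_force: [-0.3, -0.3, -1.2]
finger_gap: 0.217
```

```bash
python3 - <<'E'
from h import *
plan(.406,.324,.20,-79.3,16)
print(np.round(arm.sense()['orientation'],3).tolist())
E
```

```text
t 13.7 at [0.5123 0.134  0.2004] yaw -41.19 gap 0.217 F [-0.3 -0.3 -1.2] q [10. 17. 91.  1. 73. 51.]
step mm 13.606111755642056 deg -2.38168051524692
[[-0.0256, 0.0001, 0.0091, 0.0066], [-0.026, 0.0001, 0.008, 0.0066], [-0.0263, 0.0001, 0.007, 0.0066], [-0.0266, 0.0001, 0.0059, 0.0066], [-0.0268, 0.0001, 0.0048, 0.0066], [-0.027, 0.0001, 0.0036, 0.0066], [-0.0271, 0.0001, 0.0025, 0.0066], [-0.0272, 0.0001, 0.0014, 0.0066], [-0.0272, 0.0001, 0.0003, 0.0066], [-0.0272, 0.0001, -0.0009, 0.0066], [-0.0271, 0.0001, -0.002, 0.0066], [-0.027, 0.0001, -0.0031, 0.0066], [-0.0269, 0.0001, -0.0043, 0.0066], [-0.0267, 0.0001, -0.0054, 0.0066], [-0.0264, 0.0001, -0.0065, 0.0066], [-0.0261, 0.0001, -0.0076, 0.0066]]
[[0.752, -0.035, 0.658], [-0.658, 0.008, 0.753], [-0.031, -0.999, -0.017]]
```

Emit:
play_rows(
  motion=[
    [-0.026,0,0.009,0.0065],
    [-0.026,0,0.008,0.0065],
    [-0.026,0,0.007,0.0065],
    [-0.027,0,0.006,0.0065],
    [-0.027,0,0.005,0.0065],
    [-0.027,0,0.004,0.0065],
    [-0.027,0,0.002,0.0065],
    [-0.027,0,0.001,0.0065],
  ],
)

```text
time_s: 14.7
tcp_pos: [0.4534, 0.2333, 0.1994]
orientation: [[0.488, -0.042, 0.872], [-0.872, 0.006, 0.489], [-0.026, -0.999, -0.034]]
wrist_force: [0.3, 0.2, -0.8]
finger_gap: 0.218
```

Emit:
play_rows(
  motion=[
    [-0.027,0,0,0.0065],
    [-0.027,0,-0.001,0.0065],
    [-0.027,0,-0.002,0.0065],
    [-0.027,0,-0.003,0.0065],
    [-0.026,0,-0.004,0.0065],
    [-0.02,0,-0.005,0.005],
    [-0.013,0,-0.003,0.004],
    [-0.006,0,-0.002,0.002],
  ],
)

```text
time_s: 15.7
tcp_pos: [0.4052, 0.3129, 0.1982]
orientation: [[0.223, -0.049, 0.974], [-0.975, 0.004, 0.223], [-0.015, -0.999, -0.047]]
wrist_force: [-0.2, 0.2, -2.2]
finger_gap: 0.22
```

```bash
python3 - <<'E'
from h import *
k=K('wrist');im=cams.capture('wrist')[:,:,::-1].copy();tp=cams.capture('top')[:,:,::-1];sc=cams.capture('scene')[:,:,::-1]
plan(.406,.324,.20,-79.3,3)
print(np.round(arm.sense()['orientation'],3).tolist())
cv2.imwrite('pics/ab.png',np.vstack([np.hstack([cv2.resize(im,(400,300)),cv2.resize(tp[150:270,110:270],(400,300))]),np.hstack([cv2.resize(sc[70:220,360:560],(400,300)),np.zeros((300,400,3),np.uint8)])]))
# rack model in wrist: fork mouth tips for pose guess
E
```

```text
t 15.85 at [0.4056 0.3125 0.1983] yaw -77.08 gap 0.217 F [-0.5  0.7 -1.4] q [ 33.  15.  94.   2.  73. 109.]
step mm 3.8601441995444556 deg -0.7392395871564664
[[-0.0074, -0.0011, 0.002, 0.0021], [-0.0074, -0.0011, 0.0019, 0.0021], [-0.0074, -0.0011, 0.0018, 0.0021]]
[[0.224, -0.049, 0.973], [-0.975, 0.004, 0.224], [-0.015, -0.999, -0.047]]
```

View pics/ab.png

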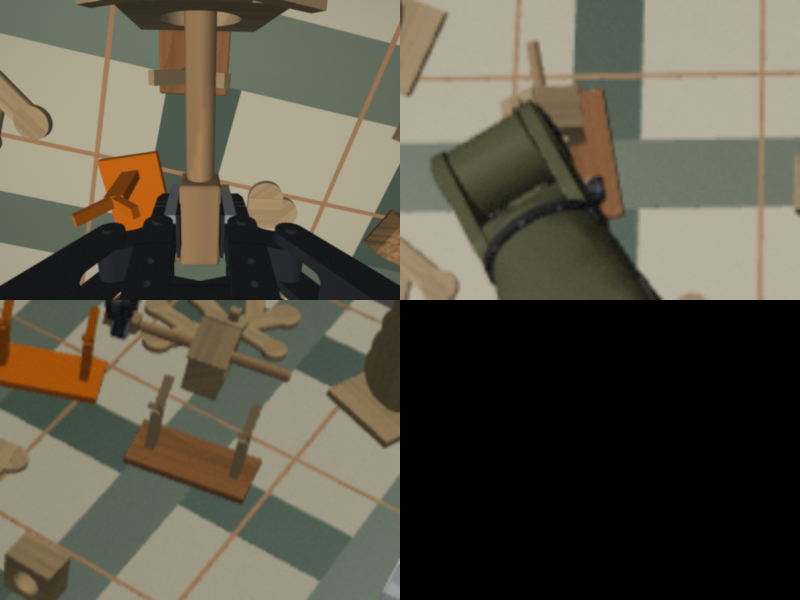

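```bash
python3 - <<'E'
from h import *
k=K('wrist');im=cams.capture('wrist')[:,:,::-1].copy();a=np.radians(10.7);ax=np.array([np.cos(a),np.sin(a),0]);n=np.array([-ax[1],ax[0],0]);o=np.array([.520,.346,0])
def box(x0,x1,y0,y1,z,col):
    uv=proj('wrist',[o+x*ax+y*n+[0,0,z] for x,y in((x0,y0),(x1,y0),(x1,y1),(x0,y1))],k);cv2.polylines(im,[uv.round().astype(int)],True,col,1)
box(-.066,-.054,-.028,.028,.113,(0,0,255));box(-.085,.085,-.04,.04,.012,(255,0,0))
cv2.imwrite('pics/rk.png',cv2.resize(im[80:240,180:440],(780,480)))
E
```

```text
(no output)
```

View pics/rk.png

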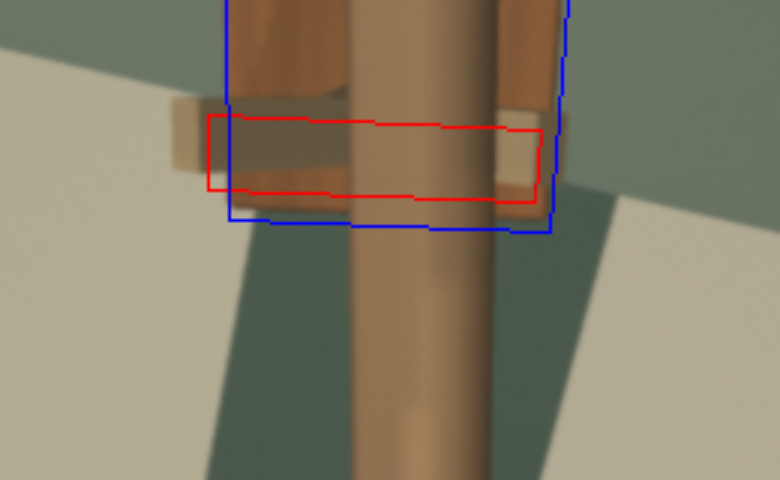

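Emit:
play_rows(
  motion=[
    [-0.007,0,0.005,0.002],
    [-0.01,0,0.006,0.003],
    [-0.007,0,0.005,0.002],
    [-0.003,0,0.001,0.0005],
    [0,0,0,0],
  ],
)

```text
time_s: 16.52
tcp_pos: [0.412, 0.3283, 0.1981]
orientation: [[0.174, -0.049, 0.984], [-0.985, 0.004, 0.174], [-0.012, -0.999, -0.048]]
wrist_force: [0.0, -0.3, -1.5]
finger_gap: 0.215
```

```bash
python3 - <<'E'
from h import *
plan(.4105,.326,.10,-79.7,8)
print(np.round(arm.sense()['orientation'],3).tolist())
E
```

```text
t 16.52 at [0.412  0.3283 0.1981] yaw -80.0 gap 0.215 F [ 0.  -0.3 -1.5] q [ 34.  17.  92.   2.  73. 113.]
step mm 12.261908465788862 deg 0.03802436528441433
[[0.0005, 0.0245, -0.0005, -0.0001], [0.0005, 0.0245, -0.0005, -0.0001], [0.0005, 0.0245, -0.0005, -0.0001], [0.0005, 0.0245, -0.0005, -0.0001], [0.0005, 0.0245, -0.0005, -0.0001], [0.0005, 0.0245, -0.0005, -0.0001], [0.0005, 0.0245, -0.0005, -0.0001], [0.0005, 0.0245, -0.0005, -0.0001]]
[[0.174, -0.049, 0.984], [-0.985, 0.004, 0.174], [-0.012, -0.999, -0.048]]
```

Emit:
play_rows(
  motion=[
    [0.0005,0.02,0.001,-0.0001],
    [0.0005,0.03,0.001,-0.0001],
    [0.0005,0.035,0.001,-0.0001],
    [0.0005,0.035,0.001,0],
    [0.0005,0.03,0.001,0],
    [0.0005,0.025,0.001,0],
    [0.0005,0.015,0,0],
    [0,0.005,0,0],
  ],
)

```text
time_s: 17.52
tcp_pos: [0.4094, 0.3264, 0.0925]
orientation: [[0.176, -0.051, 0.983], [-0.984, 0.002, 0.176], [-0.011, -0.999, -0.05]]
wrist_force: [-0.2, -0.2, -1.1]
finger_gap: 0.217
```

```bash
python3 - <<'E'
from h import *
plan(.4105,.326,.088,-79.7,4)
print(np.round(arm.sense()['orientation'],3).tolist())
E
```

```text
t 17.52 at [0.4094 0.3264 0.0925] yaw -79.89 gap 0.217 F [-0.2 -0.2 -1.1] q [ 34.  24.  98.   2.  60. 113.]
step mm 1.1585944301432878 deg 0.046905045289236114
[[0.0003, 0.0022, 0.0005, -0.0001], [0.0003, 0.0022, 0.0005, -0.0001], [0.0003, 0.0022, 0.0005, -0.0001], [0.0003, 0.0022, 0.0005, -0.0001]]
[[0.176, -0.051, 0.983], [-0.984, 0.002, 0.176], [-0.011, -0.999, -0.05]]
```

Lowering until the far fork takes the tip, with a softer grip so that the rod can pivot level.

Emit:
play_rows(
  motion=[
    [0,0.004,0.001,0],
    [0,0.005,0.001,0],
    [0,0.005,0,0],
    [0,0.004,0,0],
  ],
  hand=0,
  newtons=25,
)

```text
time_s: 18.02
tcp_pos: [0.411, 0.3276, 0.0847]
orientation: [[0.177, -0.047, 0.983], [-0.984, 0.005, 0.177], [-0.013, -0.999, -0.046]]
wrist_force: [-1.5, 2.0, 3.9]
finger_gap: 0.217
```

Emit:
play_rows(
  motion=[
    [0,0.004,0,0],
    [0,0.004,0,0],
    [0,0.004,0,0],
  ],
)

```text
time_s: 18.4
tcp_pos: [0.4112, 0.3282, 0.0793]
orientation: [[0.177, -0.045, 0.983], [-0.984, 0.006, 0.178], [-0.014, -0.999, -0.043]]
wrist_force: [-4.7, 0.3, 6.6]
finger_gap: 0.214
```

```bash
python3 - <<'E'
from h import *
plan(.4105,.326,.0775,-79.7,4)
w=cams.capture('wrist')[:,:,::-1];s=cams.capture('scene')[:,:,::-1]
cv2.imwrite('pics/seat.png',np.hstack([cv2.resize(w,(400,300)),cv2.resize(s[70:190,380:540],(400,300),interpolation=2)]))
E
```

```text
t 18.4 at [0.4112 0.3282 0.0793] yaw -79.8 gap 0.214 F [-4.7  0.3  6.6] q [ 34.  25.  98.   2.  59. 112.]
step mm 0.726368673353926 deg 0.025314092255470655
[[0.001, 0.0009, -0.0005, -0.0001], [0.001, 0.0009, -0.0005, -0.0001], [0.001, 0.0009, -0.0005, -0.0001], [0.001, 0.0009, -0.0005, -0.0001]]
```

View pics/seat.png

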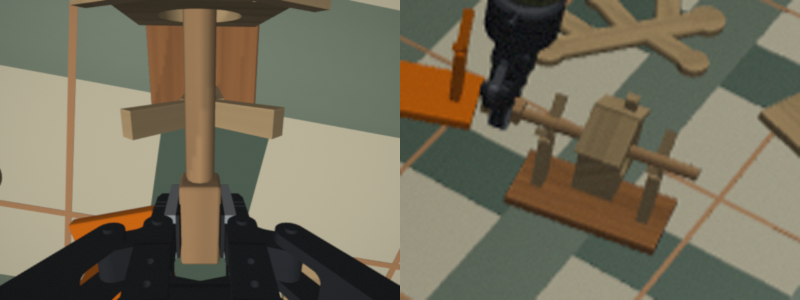

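Seated in both Vs (right tile), with the ring between the forks and about 7 N at the wrist. I'll ease down a touch and release with a partial opening, since the orange rack is near.

Emit:
play_rows(
  motion=[
    [0,0.003,0,0],
    [0,0.001,0,0],
    [0,0,0,0],
  ],
)

```text
time_s: 18.88
tcp_pos: [0.4114, 0.3277, 0.0782]
orientation: [[0.177, -0.045, 0.983], [-0.984, 0.005, 0.177], [-0.013, -0.999, -0.043]]
wrist_force: [-3.5, -0.5, 4.6]
finger_gap: 0.217
```

Emit:
play_rows(
  motion=[
    [0,0,0,0],
    [0,0,0,0],
    [0,0,0,0],
    [0,0,0,0],
    [0,0,0,0],
    [0,0,0,0],
  ],
  hand=0.6,
)

```text
time_s: 19.62
tcp_pos: [0.4108, 0.3269, 0.0769]
orientation: [[0.176, -0.048, 0.983], [-0.984, 0.004, 0.176], [-0.012, -0.999, -0.046]]
wrist_force: [0.3, 1.2, -0.8]
finger_gap: 0.602
```

Emit:
play_rows(
  motion=[
    [0,-0.01,0,0],
    [0,-0.02,0,0],
    [0,-0.03,0,0],
    [0,-0.05,0,0],
    [0,-0.06,0,0],
    [0,-0.06,0,0],
    [0,-0.05,0,0],
    [0,-0.02,0,0],
  ],
)

```text
time_s: 20.62
tcp_pos: [0.4182, 0.3261, 0.2378]
orientation: [[0.176, -0.044, 0.983], [-0.984, 0.006, 0.176], [-0.013, -0.999, -0.043]]
wrist_force: [-0.2, -0.3, -0.4]
finger_gap: 0.602
```

Emit:
play_rows(
  motion=[
    [0,-0.02,-0.02,0],
    [0,-0.02,-0.05,0],
    [0,0,-0.06,0],
    [0,0,-0.04,0],
    [0,0,-0.02,0],
    [0,0,0,0],
    [0,0,0,0],
    [0,0,0,0],
  ],
)

```text
time_s: 21.62
tcp_pos: [0.3209, 0.3078, 0.2619]
orientation: [[0.176, -0.047, 0.983], [-0.984, 0.004, 0.176], [-0.012, -0.999, -0.046]]
wrist_force: [0.5, -0.3, -0.6]
finger_gap: 0.606
```

```bash
python3 - <<'E'
from h import *
plan(.3,.3,.25,-79.7,4)
w=cams.capture('wrist')[:,:,::-1];s=cams.capture('scene')[:,:,::-1];t=cams.capture('top')[:,:,::-1]
for c in('scene','top'):
    for n in('house_ring','square_ring','dowel'):
        for d in models.trace(n,c)[:2]:print(c,n,round(d['confidence'],2),d['position'])
cv2.imwrite('pics/fin.png',np.vstack([np.hstack([cv2.resize(w,(400,300)),cv2.resize(s[70:190,380:540],(400,300),interpolation=2)]),np.hstack([cv2.resize(t[150:270,110:270],(400,300),interpolation=2),cv2.resize(s,(400,300))])]))
E
```

```text
t 21.62 at [0.3209 0.3078 0.2619] yaw -79.89 gap 0.606 F [ 0.5 -0.3 -0.6] q [ 38.   3. 100.   2.  79. 118.]
step mm 6.323133067693476 deg 0.04707133797074903
[[0.002, 0.006, -0.011, -0.0001], [0.002, 0.006, -0.011, -0.0001], [0.002, 0.006, -0.011, -0.0001], [0.002, 0.006, -0.011, -0.0001]]
scene house_ring 0.88 [461.4, 126.4]
scene square_ring 0.87 [376.2, 207.2]
scene dowel 0.83 [218.7, 311.3]
scene dowel 0.8 [177.5, 406.2]
top house_ring 0.58 [174.1, 203.7]
top square_ring 0.81 [272.3, 223.4]
top dowel 0.66 [178.0, 227.6]
top dowel 0.59 [483.2, 234.2]
```

View pics/fin.png

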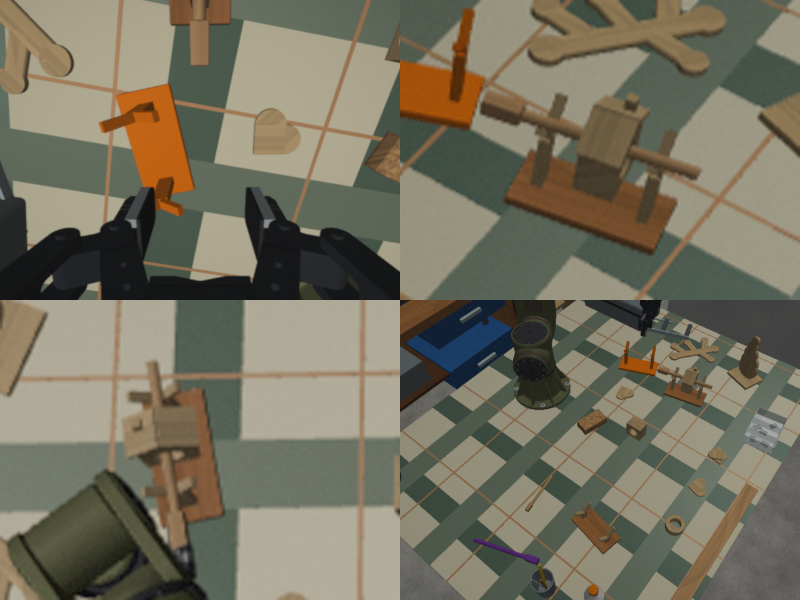

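The dowel lies in both forks of the brown rack with the ring hanging between them. The gripper is clear, and the square ring hasn't moved.

```bash
python3 -c "
from cell import job
print(job.job_done())"
```

```text
the job is handed in; nothing more can be done
None
```

The job is done and handed in at about 22 s of the 51 s allowed. I took the dowel by its handle and passed it through the house ring's bore. I then lifted the ring on it and laid the dowel across both forks of the brown rack before letting go.

**Final checks:** the last pictures show the rod seated in both forks with the ring hanging between them. The gripper is clear above, with wrist force near zero. I saw no gripper contact with the house ring. The square ring is within about 4 pixels of where the first pictures had it, and it looks untouched. The orange rack and the other dowels also look untouched. The highest wrist force I read was about 8 N, as the rod seated.

**What disagreed:** the tool drifted to a tilt of about 2.7° on the way to the rack, which the moves could not correct. The rod's tip therefore met the far fork first; I softened the grip so the rod could level itself as it seated.

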